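# Load the tea-tin carrier and hold its spring latch open

## Task

Load the tin carrier: stack the green tin squarely on the white tin, then the red tin squarely on the green one, edges flush, leaving the other things on the flap where they are. Only then pull the orange spring latch out until its pointer stands on the red mark, and keep hold of it there so that I can lift the loaded carrier away: finish while still holding the latch at the mark.

Things in the scene. Friction and masses are not known exactly. Their poses are not given: they have to be found in the camera images.
- dock: fixed docking plate, 100 (x) x 300 (y), 8 thick, lying on the flap, turned by a yaw of up to 0.3 rad. Its origin is on the flap's surface under the middle of the pale wooden carrier, near its +y end; the latch gear runs from there towards its own -y: brass lug (33 high) at y=-57, grey spring housing (36 high) at y=-82 to -112, then guide rails and a white scale ledge (26 high) to y=-237 (sizes in mm)
- column_place (a point): centre of the carrier's upper face, 14 above the flap, where the white tin stands; corner lips rise 7 above that face and are 72 x 100 over the outside (sizes in mm)
- tin_white: closed rectangular tea tin, 56 (own x) x 84 (own y) x 42 high, white; flat lid. Origin at the centre of its underside. It already stands on the carrier, long side along the dock's y, held by the corner lips with 2 play (sizes in mm)
- tin_green: the same tin in green, 56 (own x) x 84 (own y) x 42 high, 0.15 to 0.31 kg, standing on the flap. Origin at the centre of its underside (sizes in mm)
- tin_red: the same tin in red, 56 (own x) x 84 (own y) x 42 high, 0.15 to 0.31 kg, standing on the flap. Origin at the centre of its underside (sizes in mm)
- latch (a joint): how far the spring latch is drawn out, in m: 0 shut (pushed in by its spring), up to 0.08; it slides along the dock's own -y, away from the carrier, and needs about 4.4 N to start and 11 N more per 100 mm of travel (about 10 N at the mark). It flies back if let go (sizes in mm)
- latch_grip (a point): point to grip on the latch's upright orange tab: 16 along the pull (dock y) x 30 across (dock x), standing from 21 to 86 above the flap, free on all sides above the rails; this point is 16 below its top, on its centre line. 145 from the carrier's middle when shut. Can be pinched from above either way round (sizes in mm)
- latch_pointer (a point): tip region of the black pointer (3 wide) that sticks out from the tab's foot to the dock's +x side over the white scale ledge and travels with the latch; the point is 40 from the tab's centre line, 28 above the flap (sizes in mm)
- mark: red marker clip, 12 wide along the dock's y, on the white scale ledge, 40 to 65 further along the dock's -y than the pointer of the shut latch. Axes parallel to the dock's. Origin at the middle of the red band, on the ledge, 26 above the flap; latch travel still needed = pointer's y minus this y in the dock's axes (sizes in mm)
- dish: shallow stainless dish, 116 wide, 18 high, not part of the job; origin at the centre of its underside, near the robot (sizes in mm)
- silicone_bowl: blue silicone bowl, 130 wide, 50 high, not part of the job; origin at the centre of its underside (sizes in mm)
- jar: frosted glass jar with wooden lid, 72 wide, 100 high, not part of the job; origin at the centre of its underside (sizes in mm)
- round_tin: closed round tin, 74 wide, 70 high, not part of the job; origin at the centre of its underside (sizes in mm)
- scoop: white measuring scoop, cup 42 wide and 28 high, flat handle reaching 97 out along its own +x, not part of the job; origin at the centre of its underside (of the cup) (sizes in mm)

How it is judged:
On the way, in this order (a step that is already met when the one before it is completed fails the run):
1. the green tin stands squarely on the white tin, let go (horizontal distance between tin_green and tin_white below 0.01 m and z of tin_green in the frame of tin_white between 0.038 and 0.046 m and angle between the y axis of tin_green and the y axis of tin_white, either way round below 0.12 rad and angle between tin_green's own z axis and vertical below 0.06 rad and contact force between the fingers and tin_green below 0.1 N and linear speed of tin_green below 0.02 m/s), for 0.2 s.
2. the red tin stands squarely on the green tin, let go (all of step 1 and horizontal distance between tin_red and tin_green below 0.01 m and z of tin_red in the frame of tin_green between 0.038 and 0.046 m and angle between the y axis of tin_red and the y axis of tin_green, either way round below 0.12 rad and angle between tin_red's own z axis and vertical below 0.06 rad and contact force between the fingers and tin_red below 0.1 N and linear speed of tin_red below 0.02 m/s), for 0.2 s.
3. the latch is held with its pointer on the red mark (y of latch_pointer in the frame of mark between -0.006 and 0.006 m and contact force between the fingers and latch above 2 N), for 0.3 s.
At the end, for the whole second after the job is handed in: Fingers hold the latch (2 N or more), still, its pointer within 6 mm of the red mark's middle; white tin within 8 mm of the carrier's middle, green on white and red on green, each within 10 mm and 0.12 rad of the one below, upright, at rest, not touched by the fingers (all of step 2 and all of step 3 and horizontal distance between tin_white and column_place below 0.008 m and height (world z) of tin_white between 0.01 and 0.018 m and velocity of joint latch between -0.01 and 0.01 m/s); the arm keeps its last pose, push and grip.
It fails at once if the latch is drawn (more than 15 mm) before the red tin stands on the column, or the column comes down while it is drawn (value of joint latch above 0.015 m and not (z of tin_red in the frame of tin_white above 0.078 m and horizontal distance between tin_red and tin_white below 0.03 m)).
It fails at once if a bystander (dish, bowl, jar, round tin, scoop) is shifted by more than 20 mm (distance of any of dish, silicone_bowl, jar, round_tin, scoop from where it was at the start of the episode above 0.02 m).
It fails at once if a tin is tipped over (angle between any of tin_white, tin_green, tin_red's own z axis and vertical above 0.6 rad).
It also fails if it takes over 72 s, if anything falls off the work surface, if the arm or the gripper's body presses on something with over 40 N, if the wrist force passes 120 N, or if a joint passes its speed limit or range.

## Robot

A 6-joint arm with a two-finger parallel gripper is mounted at the origin on the work surface. World frame = base frame: x ahead of the robot, y to its left, z up, the work surface at z = 0. Lengths are in m, angles in rad, forces in N, time in s.
With the tool pointing down it reaches from about 0.375 to 0.975 m from the base axis. Payload 3.8 kg.
Tool frame: the origin (TCP) lies on the centre line of the jaws, within the pads' length; the fingertips stand 17 mm ahead of it and the grasp point (between the pads) lies 2 mm behind it (bot.tip_extent is the distance from the TCP to the fingertips, in m); z points along the fingers, y is the line along which they close (so a half turn about z gives the same grasp; the last joint's range is limited). The gripper opens to 85 mm and grips with 20 to 120 N. Pads are 22 mm wide; open, the fingers measure 114 mm over their backs; the gripper's body (76 mm by 85 mm) begins 54 mm behind the grasp point. The pads swing forward as they close: fully open they stand 13 mm farther back than shut.
Start: joints at [1.212, 0.264, 1.604, -0, 1.274, -0.037], TCP at [0.213, 0.64, 0.248] pointing down, gripper open.
Joint ranges: [-2.63, 2.63], [-0.94, 2.18], [0.31, 2.57], [-1.31, 4.45], [0, 2.66], [-2.55, 2.55]. Speed limits (rad/s): [2.57, 2.57, 3.14, 3.14, 3.14, 3.14].

## Interface

Orientations are given as a rotation vector (axis times angle).
In Python, from workcell import readout, read_camera, finish_job, bot gives the robot as it stands.
- The arm moves only by the tool jog_arm, never from a script. Its argument "deltas" is one flat list of numbers, 7 for each row, row after row: the shift along the tool's x, y, z in m, then the turn, a rotation vector about the tool's x, y, z in degrees, then the gripper command: -1 is shut, 1 is fully open, values between are in proportion. A call has 1 to 8 rows; each row is the pose to reach, as a shift and turn from the pose commanded when the call began, along the tool's axes at that moment; what a row does not reach only later rows make up. A row lasts 1/10 s, in which the tool goes at most 50 mm and 8.59 degrees, less where a joint would pass 70% of its speed; a pose out of reach is approached as far as the arm can. A call with a gripper value outside its range is refused whole. The fingers move at their own pace and stop on an object; "squeeze" is the grip in N (left out, the last holds). Time passes only in rows, so rows that repeat a pose let the fingers close. It gives the time, the measured TCP pose, the force, the opening and the grip force at its end, in the units of the state.
- readout.read_state(): the state, without advancing time (a new reading comes with each control period).
- read_camera(name): name is "scene" or "top" or "wrist"; returns a dict with "color" (400x640x3 uint8, blue, green, red), "fx", "fy", "cx", "cy" (pixels), "origin" and "attitude" of the camera in the world. Camera axes: x right, y down, z forward; pixel columns grow to the right and rows downward; lengths in m; the calibration is good to about 2 mm. A picture is of the moment at which its call begins. There is no depth.
- finish_job(): hands the job in; it is judged then, once.
The state is a dict: "time": time; "q": joint angles; "joint_vel": joint speeds; "joint_torque": joint torques, N m; "tool_pos": TCP position; "tcp_rot": TCP orientation; "wrist_force": force on the tool from outside, world axes, zero at the start; "torque": the same for the moment, N m; "width": opening from 0.0 (shut) to 1.0 (fully open); "grip_force": force on a finger pad.
Only numpy, scipy, OpenCV 4.12 (cv2) and the standard library are available. Lean on these libraries where they do the work, as an engineer would, in place of code of your own. Each camera call takes 0.05 s, during which the arm holds its last target. There are 200 camera calls.

## Working session

There is one attempt and no reset: what is moved stays moved. The work goes in short steps, Python scripts to look and compute and a tool call to move; the robot and the scene stay as the last step left them, time stands still between calls to the robot, and variables do not carry over. Pictures are saved under pics/ and viewed, at most 10 in all, crops included, and the job is handed in when it is done.

Besides the shell and the picture viewer there is one more tool, called after "Request:" by a JSON object that holds its "api" and its "payload", one argument or row to a line. jog_arm: Moves the arm, as the interface text tells. Its arguments: {"type":"object","properties":{"deltas":{"type":"array"},"squeeze":{"type":"number"}},"required":["deltas"]}

```bash
mkdir -p pics; ls
python3 - <<'E'
from workcell import readout, read_camera
import cv2
print(readout.read_state())
for n in ("top","scene"):
    c=read_camera(n); cv2.imwrite(f"pics/{n}0.png",c["color"]); print(n,{k:v for k,v in c.items() if k!="color"})
E
```

```text
pics
{'time': 0.0, 'q': array([ 1.21208687e+00,  2.64775946e-01,  1.60537296e+00,  1.69748124e-05,
        1.27367370e+00, -3.68837126e-02]), 'joint_vel': array([ 1.42852172e-03,  5.36617231e-04,  2.09115258e-03, -3.95149237e-04,
        5.75204772e-06,  1.62809679e-03]), 'joint_torque': array([-1.50845783e-03, -5.15101111e+01, -3.67313325e+01, -1.77138018e-04,
        1.27956702e-02,  1.57355157e-05]), 'tool_pos': array([0.21324795, 0.63970919, 0.24694717]), 'tcp_rot': array([-0.50327861, -3.10055644,  0.00342899]), 'wrist_force': array([-0.30868494, -1.00739697,  0.61011316]), 'torque': array([-0.01192831,  0.01679501, -0.02883592]), 'grip_force': 0.0, 'width': 0.9975369246196962}
top {'fx': 483.40986207069415, 'fy': 483.40986207069415, 'cx': 318.9375415415136, 'cy': 199.54838847500352, 'origin': array([ 0.32528525, -0.01927343,  1.40391949]), 'attitude': array([-2.08516173,  2.14569412, -0.1878664 ])}
scene {'fx': 482.66228226278713, 'fy': 482.66228226278713, 'cx': 320.730508168328, 'cy': 201.23766854366326, 'origin': array([ 1.01705337, -0.77136652,  0.72835891]), 'attitude': array([-2.16306377, -0.56914211,  0.30442659])}
```

View pics/top0.png

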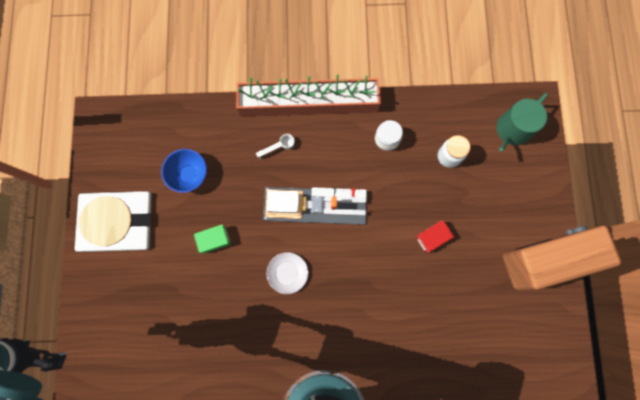

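View pics/scene0.png

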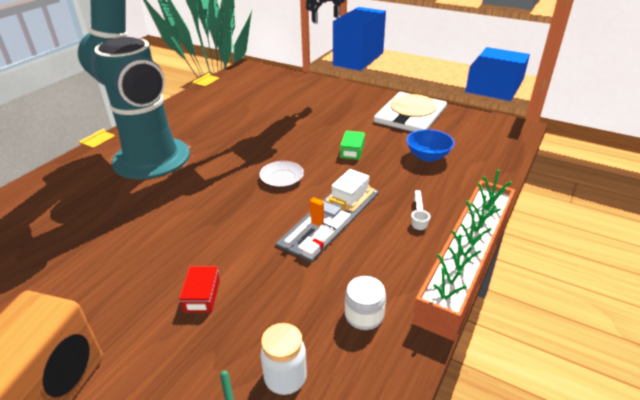

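The top view shows green at (212,239), red at (436,237), the white tin at (283,203), the latch tab at (334,202) and the red mark at (353,193). Next I'll turn these into world positions.

```bash
cat > h.py <<'E'
from workcell import readout, read_camera, finish_job, bot
import cv2, numpy as np
from scipy.spatial.transform import Rotation as R
def ray(c,uv,z):
    uv=np.atleast_2d(uv).astype(float)
    d=np.c_[(uv[:,0]-c["cx"])/c["fx"],(uv[:,1]-c["cy"])/c["fy"],np.ones(len(uv))]@R.from_rotvec(c["attitude"]).as_matrix().T
    o=np.array(c["origin"]); return (o+d*((z-o[2])/d[:,2])[:,None])
def proj(c,p):
    q=(np.atleast_2d(p)-c["origin"])@R.from_rotvec(c["attitude"]).as_matrix()
    return np.c_[q[:,0]/q[:,2]*c["fx"]+c["cx"],q[:,1]/q[:,2]*c["fy"]+c["cy"]]
def mask(c,h0,h1,s=120,v=60,vmax=255):
    h=cv2.cvtColor(c["color"],cv2.COLOR_BGR2HSV); H=h[...,0]
    m=((H>=h0)&(H<=h1) if h0<=h1 else (H>=h0)|(H<=h1))&(h[...,1]>=s)&(h[...,2]>=v)&(h[...,2]<=vmax)
    return m.astype(np.uint8)
def blobs(m,amin=10):
    n,l,s,ce=cv2.connectedComponentsWithStats(m)
    return sorted([(int(s[i,4]),ce[i].round(1),(l==i).astype(np.uint8)) for i in range(1,n) if s[i,4]>=amin],key=lambda t:-t[0])
def rect(c,m,z):
    """min-area rectangle of the mask, cast on plane z: centre, sides, yaw of long side"""
    ct=max(cv2.findContours(m,0,2)[0],key=cv2.contourArea)[:,0]
    w=ray(c,ct,z)[:,:2]; (ce,sz,a)=cv2.minAreaRect((w*1000).astype(np.float32))
    a=np.radians(a)+(0 if sz[0]>sz[1] else np.pi/2)
    return np.array(ce)/1000,sorted(sz),(a+np.pi/2)%np.pi-np.pi/2
def tool(p_xy,z=None):
    """world target -> shift in the tool axes"""
    s=readout.read_state(); M=R.from_rotvec(s["tcp_rot"]).as_matrix()
    t=np.array([p_xy[0],p_xy[1],s["tool_pos"][2] if z is None else z])
    return M.T@(t-s["tool_pos"])
E
python3 - <<'E'
from h import *
c=read_camera("top")
hs=cv2.cvtColor(c["color"],cv2.COLOR_BGR2HSV)
for n,(a,b) in dict(green=(50,75),red=(174,6),orange=(7,16),blue=(105,125)).items():
    for A,ce,m in blobs(mask(c,a,b,150,90),8)[:5]:
        if 90<ce[0]<480 and ce[1]>120: print(n,A,ce,rect(c,m,.042) if A>20 else ray(c,ce,.026), np.percentile(hs[...,2][m>0],[10,50,90]))
print(ray(c,[[283,203]],.056), ray(c,[[287,273]],.01), ray(c,[[184,171]],.05),ray(c,[[389,135]],.07),ray(c,[[457,147]],.1),ray(c,[[287,141]],.028),ray(c,[[260,155]],.01))
s=readout.read_state(); print(R.from_rotvec(s["tcp_rot"]).as_matrix().round(3))
w=read_camera("wrist");cv2.imwrite("pics/w0.png",w["color"]);print(w["origin"],R.from_rotvec(w["attitude"]).as_matrix().round(2))
E
```

```text
red 683 [435.3 235.5] (array([ 0.47317758, -0.32705832]), [61.4812126159668, 96.1928939819336], np.float64(-1.0478816839911254)) [157.2 223.  225. ]
red 15 [353.1 190.3] [[ 0.61526446 -0.10484238  0.026     ]] [168.4 228.  235.6]
orange 44 [333.7 203. ] (array([ 0.57790179, -0.04777445]), [11.456092834472656, 32.05665588378906], np.float64(-0.03221026759423573)) [170.8 247.  252. ]
blue 1446 [184.  170.3] (array([0.68667303, 0.38632504]), [123.13074493408203, 124.24900817871094], np.float64(0.0175525597689814)) [ 98. 183. 232.]
[[0.578179   0.09725433 0.056     ]] [[0.38312801 0.09244918 0.01      ]] [[0.68225623 0.38373504 0.05      ]] [[ 0.76537941 -0.21183759  0.07      ]] [[ 0.71436319 -0.39497809  0.1       ]] [[0.77041929 0.08533516 0.028     ]] [[0.73511869 0.16828454 0.01      ]]
[[-0.949  0.316 -0.001]
 [ 0.316  0.949 -0.002]
 [ 0.    -0.002 -1.   ]]
[0.13957718 0.66388152 0.37257537] [[ 0.32  0.9   0.29]
 [ 0.95 -0.3  -0.1 ]
 [-0.    0.3  -0.95]]
```

Run:
```python
from h import *
c=read_camera("top")
print(cv2.cvtColor(c["color"],cv2.COLOR_BGR2HSV)[236:242,205:222:5].reshape(-1,3).tolist())
for A,ce,m in blobs(mask(c,40,90,100,60),8):
    if 90<ce[0]<300 and ce[1]>120: print(A,ce,rect(c,m,.042)); g=rect(c,m,.042)[0]
print(tool(g,.2))
# scene ray cross-check of the latch tab top
s=read_camera("scene")
for A,ce,m in blobs(mask(s,7,16,170,150),30)[:4]: print("orange",A,ce)
```

```text
[[63, 121, 232], [63, 120, 232], [63, 121, 233], [64, 121, 232], [63, 120, 232], [63, 120, 232], [63, 121, 232], [63, 120, 231], [63, 120, 232], [63, 120, 232], [63, 122, 232], [63, 120, 231], [63, 120, 232], [63, 121, 232], [63, 121, 232], [63, 121, 231], [63, 120, 232], [63, 119, 233], [63, 121, 232], [63, 120, 232], [63, 120, 232], [63, 121, 233], [63, 121, 232], [63, 120, 232]]
690 [210.9 238.9] (array([0.48343558, 0.30381946]), [64.66349792480469, 90.56768798828125], np.float64(-1.2572765529926726))
[-0.36254778 -0.23350397  0.04785728]
orange 68280 [283.4 248.2]
orange 636 [ 23. 189.]
orange 511 [218.4 165.7]
orange 310 [104.  147.7]
```

View pics/w0.png

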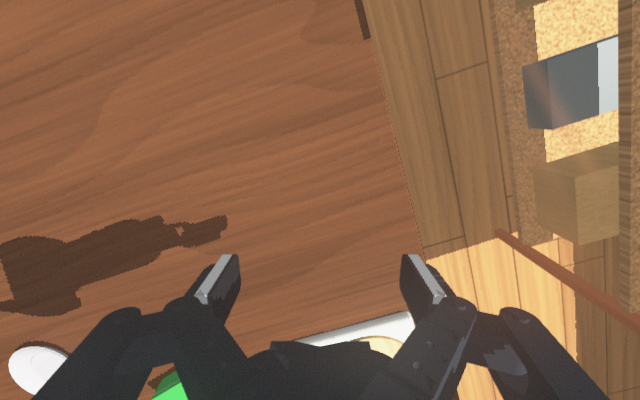

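The wrist picture shows the fingers at (220,280) and (425,280). Image down is away from the robot, and part of the green tin shows at (170,390). I'll go above the green tin with the jaws across its short side.

Request:
{"api": "jog_arm", "payload": {
  "deltas": [-0.36, -0.235, 0.045, 0, 0, 53.5, 1, -0.36, -0.235, 0.045, 0, 0, 53.5, 1, -0.36, -0.235, 0.045, 0, 0, 53.5, 1, -0.36, -0.235, 0.045, 0, 0, 53.5, 1, -0.36, -0.235, 0.045, 0, 0, 53.5, 1, -0.36, -0.235, 0.045, 0, 0, 53.5, 1, -0.36, -0.235, 0.045, 0, 0, 53.5, 1, -0.36, -0.235, 0.045, 0, 0, 53.5, 1]
}}

```text
time: 1.1
tool_pos: [0.4617, 0.327, 0.2067]
tcp_rot: [1.846, 2.542, 0.001]
wrist_force: [0.5, 0.1, -1.1]
width: 0.999
grip_force: 0.0
```

Request:
{"api": "jog_arm", "payload": {
  "deltas": [0, 0, 0, 0, 0, 0, 1]
}}

```text
time: 1.2
tool_pos: [0.4636, 0.3238, 0.2059]
tcp_rot: [1.852, 2.535, -0.003]
wrist_force: [0.2, 0.3, 0.3]
width: 1.002
grip_force: 0.0
```

```bash
cat >> h.py <<'E'
def turn(y_ang):
    """degrees about tool z to bring tool y to world angle y_ang (deg), mod 180"""
    M=R.from_rotvec(readout.read_state()["tcp_rot"]).as_matrix(); a=np.degrees(np.arctan2(M[1,1],M[0,1]))
    return a,(a-y_ang+90)%180-90
def lid(c,h0,h1,s,z,v=60):
    # lid = brightest face of the coloured tin
    A,ce,m=blobs(mask(c,h0,h1,s,v),200)[0]
    V=cv2.cvtColor(c["color"],cv2.COLOR_BGR2HSV)[...,2]
    hist=np.bincount(V[m>0],minlength=256); k=hist.argmax()
    f=cv2.morphologyEx((m&(abs(V.astype(int)-k)<8)).astype(np.uint8),cv2.MORPH_OPEN,np.ones((3,3)))
    f=blobs(f)[0][2]
    return A,ce,k,rect(c,m,z),rect(c,f,z)
E
python3 - <<'E'
from h import *
c=read_camera("wrist"); cv2.imwrite("pics/w1.png",c["color"])
r=lid(c,40,90,100,.042); print(r)
g,_,a=r[4]; print(np.degrees(a),tool(g,.027),turn(np.degrees(a)+90))
E
```

```text
(3685, array([335.5, 208.3]), np.int64(237), (array([0.48737784, 0.30600528]), [56.424781799316406, 84.59943389892578], np.float64(-1.2724703530647652)), (array([0.48771725, 0.30716864]), [53.333396911621094, 82.11151123046875], np.float64(-1.2702506415856978)))
-72.7800006866455 [-0.02577681  0.01866491  0.1792521 ] (np.float64(17.76316868677799), np.float64(0.5431693734234813))
```

View pics/w1.png

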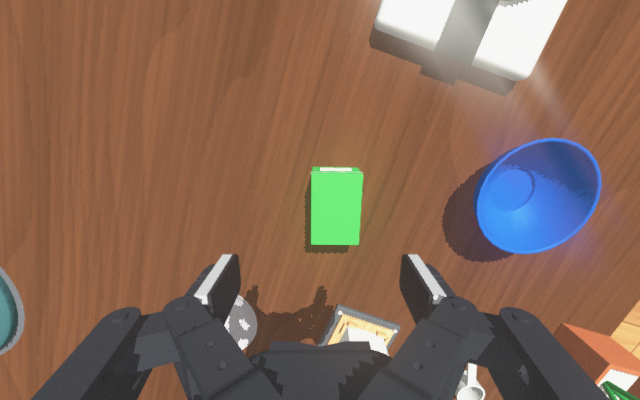

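The green lid sits at about (336,208) and the rectangle measures 56 x 84 as it should. I'll align, descend and grip.

Request:
{"api": "jog_arm", "payload": {
  "deltas": [-0.026, 0.0185, 0.04, 0, 0, 0.5, 1, -0.026, 0.0185, 0.09, 0, 0, 0.5, 1, -0.026, 0.0185, 0.135, 0, 0, 0.5, 1, -0.026, 0.0185, 0.165, 0, 0, 0.5, 1, -0.026, 0.0185, 0.178, 0, 0, 0.5, 1, -0.026, 0.0185, 0.178, 0, 0, 0.5, 1, -0.026, 0.0185, 0.178, 0, 0, 0.5, -1, -0.026, 0.0185, 0.178, 0, 0, 0.5, -1],
  "squeeze": 40
}}

```text
time: 2.05
tool_pos: [0.488, 0.3112, 0.0312]
tcp_rot: [1.855, 2.534, 0.006]
wrist_force: [-7.7, -2.8, 3.9]
width: 0.691
grip_force: 1.5
```

Request:
{"api": "jog_arm", "payload": {
  "deltas": [0, 0, 0, 0, 0, 0, -1, 0, 0, 0, 0, 0, 0, -1, 0, 0, 0, 0, 0, 0, -1, 0, 0, 0, 0, 0, 0, -1, 0, 0, 0, 0, 0, 0, -1]
}}

```text
time: 2.55
tool_pos: [0.4882, 0.3111, 0.0314]
tcp_rot: [1.856, 2.533, 0.007]
wrist_force: [-1.1, 1.9, 6.6]
width: 0.648
grip_force: 45.0
```

Request:
{"api": "jog_arm", "payload": {
  "deltas": [0, 0, -0.05, 0, 0, 0, -1, 0, 0, -0.1, 0, 0, 0, -1, 0, 0, -0.15, 0, 0, 0, -1, 0, 0, -0.175, 0, 0, 0, -1, 0, 0, -0.175, 0, 0, 0, -1]
}}

```text
time: 3.05
tool_pos: [0.4895, 0.3114, 0.2101]
tcp_rot: [1.854, 2.531, 0.016]
wrist_force: [0.1, 0.3, -2.2]
width: 0.644
grip_force: 44.8
```

Run:
```python
from h import *
print(tool((.578,.02),.21),turn(0),readout.read_state()["tool_pos"])
```

```text
[-0.30451992 -0.0034964  -0.00069666] (np.float64(17.555346656082627), np.float64(17.555346656082634)) [0.48948122 0.31139237 0.2100839 ]
```

Request:
{"api": "jog_arm", "payload": {
  "deltas": [-0.305, -0.0035, 0, 0, 0, 17.5, -1, -0.305, -0.0035, 0, 0, 0, 17.5, -1, -0.305, -0.0035, 0, 0, 0, 17.5, -1, -0.305, -0.0035, 0, 0, 0, 17.5, -1, -0.305, -0.0035, 0, 0, 0, 17.5, -1, -0.305, -0.0035, 0, 0, 0, 17.5, -1, -0.305, -0.0035, 0, 0, 0, 17.5, -1, -0.305, -0.0035, 0, 0, 0, 17.5, -1]
}}

```text
time: 3.85
tool_pos: [0.574, 0.0162, 0.2014]
tcp_rot: [-2.222, -2.217, 0.004]
wrist_force: [-0.3, 0.4, -2.2]
width: 0.651
grip_force: 44.7
```

Request:
{"api": "jog_arm", "payload": {
  "deltas": [0, 0, 0, 0, 0, 0, -1, 0, 0, 0, 0, 0, 0, -1]
}}

```text
time: 4.05
tool_pos: [0.5742, 0.0193, 0.2028]
tcp_rot: [-2.217, -2.223, 0.001]
wrist_force: [-0.2, 0.7, -1.7]
width: 0.647
grip_force: 44.7
```

Run:
```python
from h import *
c=read_camera("wrist"); cv2.imwrite("pics/w2.png",cv2.resize(c["color"],(800,500)))
s=readout.read_state(); print(s["tool_pos"],c["fx"],turn(0))
zt=s["tool_pos"][2]-.0312+.042
for t in lid(c,40,90,100,zt)[3:]: print("green held",t,tool(t[0]))
cv2.imwrite("pics/full2.png",c["color"])
```

```text
[0.57439106 0.01938003 0.20303368] 276.6070719254058 (np.float64(0.17768710992112924), np.float64(0.17768710992112347))
green held (array([0.57444495, 0.01927024]), [55.373939514160156, 78.5956802368164], np.float64(-1.5675152077820402)) [-1.09951709e-04  5.35407610e-05 -9.53336911e-08]
green held (array([0.57430688, 0.02370401]), [53.10747528076172, 63.069419860839844], np.float64(1.5661182180240631)) [ 4.32421643e-03 -7.07699538e-05  1.52941993e-06]
```

View pics/w2.png

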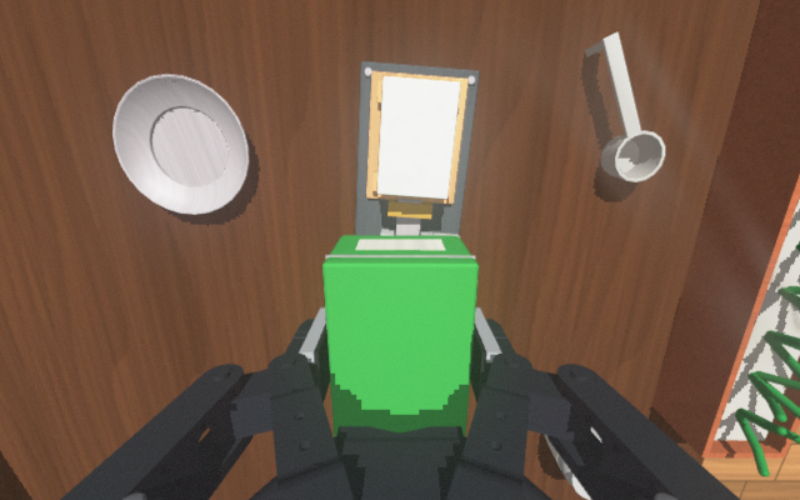

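The white lid spans about (378,77) to (462,200) in this 1.25x view. The held tin's near lid edge is at row 258. I'll measure both.

```bash
cat >> h.py <<'E'
def white(c,box,z,v=215):
    h=cv2.cvtColor(c["color"],cv2.COLOR_BGR2HSV); m=np.zeros(h.shape[:2],np.uint8)
    x0,x1,y0,y1=box; m[y0:y1,x0:x1]=((h[...,1]<25)&(h[...,2]>v))[y0:y1,x0:x1]
    return rect(c,blobs(m)[0][2],z)
E
python3 - <<'E'
from h import *
c=read_camera("wrist")
for v in (190,215,235): print(white(c,(285,385,50,170),.056,v))
s=readout.read_state(); zt=s["tool_pos"][2]-.0312+.042
# held tin: lid edge row = strongest change at columns 290..350 between rows 190..215
g=c["color"][195:216,280:360].mean(1); print(g.astype(int).tolist())
for r in (206,207,208): print(r,tool(ray(c,[320,r],zt)[0,:2]))
E
```

```text
(array([0.58633191, 0.09888388]), [55.13209533691406, 83.16104125976562], np.float64(1.5003926007433983))
(array([0.58631335, 0.09899171]), [55.084617614746094, 82.94429779052734], np.float64(1.5004912708617857))
(array([0.58628149, 0.09921134]), [54.789939880371094, 82.50952911376953], np.float64(1.500515106153542))
[[196, 218, 206], [197, 219, 207], [199, 219, 209], [201, 220, 211], [182, 215, 194], [119, 190, 118], [88, 173, 81], [88, 174, 81], [108, 177, 105], [163, 190, 165], [176, 193, 180], [106, 175, 102], [87, 171, 79], [88, 173, 80], [88, 176, 81], [94, 190, 86], [104, 214, 94], [107, 218, 97], [102, 211, 92], [99, 203, 89], [99, 202, 88]]
206 [3.93174703e-02 1.01926046e-04 8.23551180e-06]
207 [3.88585394e-02 1.01951657e-04 8.13870577e-06]
208 [3.83985420e-02 1.01977328e-04 8.04167476e-06]
```

Run:
```python
from h import *
print(tool((.5865,.1025),.115),turn(-4.03))
```

```text
[0.08309067 0.01222268 0.08834203] (np.float64(0.1860336392249808), np.float64(4.216033639224975))
```

Request:
{"api": "jog_arm", "payload": {
  "deltas": [0.04, 0.006, 0.02, 0, 0, 2, -1, 0.083, 0.012, 0.04, 0, 0, 4.2, -1, 0.083, 0.012, 0.06, 0, 0, 4.2, -1, 0.083, 0.012, 0.08, 0, 0, 4.2, -1, 0.083, 0.012, 0.088, 0, 0, 4.2, -1, 0.083, 0.012, 0.088, 0, 0, 4.2, -1, 0.083, 0.012, 0.088, 0, 0, 4.2, -1]
}}

```text
time: 4.85
tool_pos: [0.5874, 0.1012, 0.1164]
tcp_rot: [2.299, 2.14, 0.001]
wrist_force: [-0.5, 0.0, -1.1]
width: 0.645
grip_force: 44.6
```

Run:
```python
from h import *
print(tool((.5865,.1025),.0875),turn(-4.03),readout.read_state()["tool_pos"],readout.read_state()["wrist_force"])
```

```text
[ 0.00126158 -0.00103579  0.02890804] (np.float64(-4.118998950684566), np.float64(-0.08899895068456942)) [0.58741436 0.10116282 0.11640874] [-0.50285892  0.00490891 -1.06923884]
```

Request:
{"api": "jog_arm", "payload": {
  "deltas": [0.001, -0.001, 0.01, 0, 0, 0, -1, 0.001, -0.001, 0.018, 0, 0, 0, -1, 0.001, -0.001, 0.024, 0, 0, 0, -1, 0.001, -0.001, 0.028, 0, 0, 0, -1, 0.001, -0.001, 0.028, 0, 0, 0, -1, 0.001, -0.001, 0.028, 0, 0, 0, -1]
}}

```text
time: 5.45
tool_pos: [0.5862, 0.1019, 0.0875]
tcp_rot: [2.3, 2.14, 0.0]
wrist_force: [-0.5, -0.1, -2.7]
width: 0.646
grip_force: 44.8
```

Request:
{"api": "jog_arm", "payload": {
  "deltas": [0, 0, 0.001, 0, 0, 0, -1, 0, 0, 0.0015, 0, 0, 0, -1, 0, 0, 0.0015, 0, 0, 0, -1]
}}

```text
time: 5.75
tool_pos: [0.5863, 0.1019, 0.0873]
tcp_rot: [2.3, 2.14, 0.0]
wrist_force: [-3.3, -1.3, 5.4]
width: 0.646
grip_force: 45.6
```

Contact. I'll release and retreat, watching the opening.

Request:
{"api": "jog_arm", "payload": {
  "deltas": [0, 0, 0, 0, 0, 0, 0.6, 0, 0, 0, 0, 0, 0, 0.6, 0, 0, 0, 0, 0, 0, 0.6, 0, 0, 0, 0, 0, 0, 0.6, 0, 0, -0.01, 0, 0, 0, 0.7, 0, 0, -0.05, 0, 0, 0, 0.7, -0.05, 0, -0.1, 0, 0, 0, 0.7, -0.09, 0, -0.13, 0, 0, 0, 1]
}}

```text
time: 6.55
tool_pos: [0.5813, 0.0283, 0.2058]
tcp_rot: [2.296, 2.142, 0.002]
wrist_force: [1.6, -0.4, 0.3]
width: 0.989
grip_force: 0.0
```

Request:
{"api": "jog_arm", "payload": {
  "deltas": [0, 0, 0, 0, 0, 0, 1, 0, 0, 0, 0, 0, 0, 1]
}}

```text
time: 6.75
tool_pos: [0.5816, 0.0275, 0.205]
tcp_rot: [2.301, 2.136, 0.004]
wrist_force: [-0.3, 0.6, -0.5]
width: 0.997
grip_force: 0.0
```

Run:
```python
from h import *
c=read_camera("wrist"); cv2.imwrite("pics/w3.png",cv2.resize(c["color"],(800,500)))
for t in lid(c,40,90,80,.098): print(t)
print(readout.read_state()["tool_pos"])
```

```text
7411
[318.3 120.5]
225
(array([0.58608154, 0.09700589]), [55.40894317626953, 83.00872802734375], np.float64(1.4966688357491948))
(array([0.5860097 , 0.09803958]), [53.46268081665039, 79.54850006103516], np.float64(1.4894034659793496))
[0.58049608 0.02820053 0.20320752]
```

View pics/w3.png

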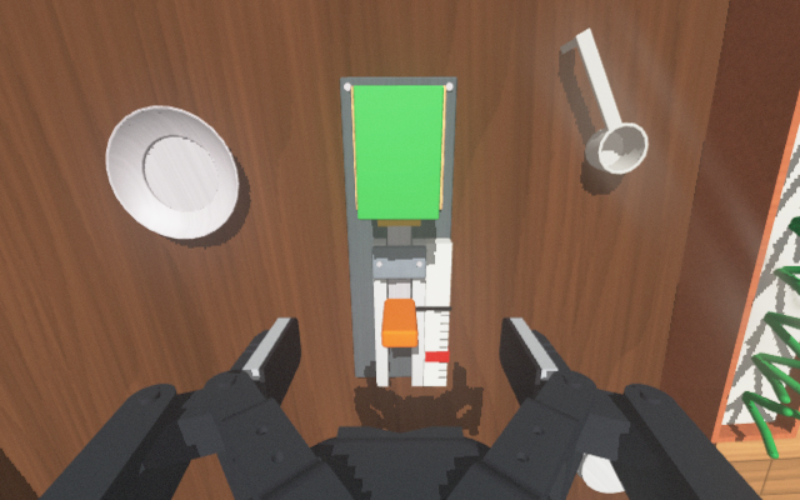

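The green tin sits flush on the white one. The pointer is at (433,308) and the red mark at (437,356), in the 1.25x view. I'll measure the latch now, then go to the red tin.

Run:
```python
from h import *
c=read_camera("wrist"); I=c["color"]
m=blobs(mask(c,174,6,150,90)[:, :],20)
for A,ce,mm in m[:3]: print("red",A,ce,ray(c,ce,.0265))
g=I[:,:,1].astype(int); print(g[236:260,345:356].mean(1).astype(int).tolist())
for A,ce,mm in blobs(mask(c,7,18,180,120),50)[:4]: print("orange",A,ce,ray(c,ce,.086))
print(tool((.473,-.327),.2),turn(30))
```

```text
red 143 [351.4 286.2] [[ 0.61122148 -0.10430466  0.0265    ]]
[241, 241, 241, 241, 241, 241, 241, 241, 241, 235, 181, 74, 76, 113, 170, 218, 237, 228, 239, 241, 241, 241, 241, 237]
orange 971 [320.7 260.2] [[ 0.57730139 -0.03110761  0.086     ]]
[-0.362417   -0.08091068  0.00209003] (np.float64(-4.138403261701382), np.float64(-34.138403261701384))
```

Request:
{"api": "jog_arm", "payload": {
  "deltas": [-0.36, -0.08, 0, 0, 0, -34, 1, -0.36, -0.08, 0, 0, 0, -34, 1, -0.36, -0.08, 0, 0, 0, -34, 1, -0.36, -0.08, 0, 0, 0, -34, 1, -0.36, -0.08, 0, 0, 0, -34, 1, -0.36, -0.08, 0, 0, 0, -34, 1, -0.36, -0.08, 0, 0, 0, -34, 1, -0.36, -0.08, 0, 0, 0, -34, 1]
}}

```text
time: 7.65
tool_pos: [0.4736, -0.3263, 0.201]
tcp_rot: [-1.572, -2.716, -0.0]
wrist_force: [0.4, -0.1, 0.1]
width: 0.998
grip_force: 0.0
```

Request:
{"api": "jog_arm", "payload": {
  "deltas": [0, 0, 0, 0, 0, 0, 1, 0, 0, 0, 0, 0, 0, 1, 0, 0, 0, 0, 0, 0, 1]
}}

```text
time: 7.95
tool_pos: [0.475, -0.3234, 0.2018]
tcp_rot: [-1.571, -2.718, -0.001]
wrist_force: [-0.1, 0.6, -0.5]
width: 0.999
grip_force: 0.0
```

Run:
```python
from h import *
c=read_camera("wrist"); cv2.imwrite("pics/w4.png",c["color"])
r=lid(c,174,6,140,.042); print(r)
g,_,a=r[4]; print(np.degrees(a),tool(g,.03),turn(np.degrees(a)+90), readout.read_state()["tool_pos"])
```

```text
(4042, array([317.9, 194.4]), np.int64(240), (array([ 0.4751452 , -0.32849423]), [56.625274658203125, 89.04446411132812], np.float64(-1.063862781060473)), (array([ 0.47599567, -0.32949222]), [53.9260368347168, 82.62747192382812], np.float64(-1.0644149875125009)))
-60.98648643493652 [-0.00608656 -0.00232875  0.17207074] (np.float64(29.975987229461694), np.float64(0.9624736643982175)) [ 0.47521215 -0.32333503  0.2020822 ]
```

Request:
{"api": "jog_arm", "payload": {
  "deltas": [-0.006, -0.0025, 0.04, 0, 0, 1, 1, -0.006, -0.0025, 0.09, 0, 0, 1, 1, -0.006, -0.0025, 0.135, 0, 0, 1, 1, -0.006, -0.0025, 0.16, 0, 0, 1, 1, -0.006, -0.0025, 0.172, 0, 0, 1, 1, -0.006, -0.0025, 0.172, 0, 0, 1, 1, -0.006, -0.0025, 0.172, 0, 0, 1, -1, -0.006, -0.0025, 0.172, 0, 0, 1, -1]
}}

```text
time: 8.8
tool_pos: [0.4776, -0.3326, 0.0334]
tcp_rot: [1.595, 2.702, -0.001]
wrist_force: [0.6, 0.5, 0.4]
width: 0.693
grip_force: 0.0
```

Request:
{"api": "jog_arm", "payload": {
  "deltas": [0, 0, 0, 0, 0, 0, -1, 0, 0, 0, 0, 0, 0, -1, 0, 0, 0, 0, 0, 0, -1, 0, 0, 0, 0, 0, 0, -1, 0, 0, 0, 0, 0, 0, -1]
}}

```text
time: 9.3
tool_pos: [0.4777, -0.3328, 0.0337]
tcp_rot: [1.595, 2.701, -0.0]
wrist_force: [1.3, 1.5, 6.2]
width: 0.647
grip_force: 44.6
```

Request:
{"api": "jog_arm", "payload": {
  "deltas": [0, 0, -0.05, 0, 0, 0, -1, 0, 0, -0.1, 0, 0, 0, -1, 0, 0, -0.15, 0, 0, 0, -1, 0, 0, -0.2, 0, 0, 0, -1, 0, 0, -0.21, 0, 0, 0, -1, 0, 0, -0.21, 0, 0, 0, -1]
}}

```text
time: 9.9
tool_pos: [0.4769, -0.3327, 0.2444]
tcp_rot: [1.595, 2.7, -0.001]
wrist_force: [0.4, 0.6, -4.1]
width: 0.643
grip_force: 45.2
```

Run:
```python
from h import *
print(tool((.580,.02),.24),turn(-4.2))
```

```text
[0.25918661 0.26048866 0.00355859] (np.float64(28.852101360467426), np.float64(33.05210136046742))
```

Request:
{"api": "jog_arm", "payload": {
  "deltas": [0.26, 0.26, 0, 0, 0, 33, -1, 0.26, 0.26, 0, 0, 0, 33, -1, 0.26, 0.26, 0, 0, 0, 33, -1, 0.26, 0.26, 0, 0, 0, 33, -1, 0.26, 0.26, 0, 0, 0, 33, -1, 0.26, 0.26, 0, 0, 0, 33, -1, 0.26, 0.26, 0, 0, 0, 33, -1, 0.26, 0.26, 0, 0, 0, 33, -1]
}}

```text
time: 10.7
tool_pos: [0.5761, 0.0248, 0.237]
tcp_rot: [-2.295, -2.138, 0.006]
wrist_force: [0.0, -0.8, -2.5]
width: 0.648
grip_force: 45.1
```

Request:
{"api": "jog_arm", "payload": {
  "deltas": [0, 0, 0, 0, 0, 0, -1, 0, 0, 0, 0, 0, 0, -1]
}}

```text
time: 10.9
tool_pos: [0.5761, 0.0221, 0.2375]
tcp_rot: [-2.295, -2.14, 0.008]
wrist_force: [0.0, 0.5, -2.6]
width: 0.646
grip_force: 45.1
```

Run:
```python
from h import *
c=read_camera("wrist"); cv2.imwrite("pics/w5.png",c["color"])
s=readout.read_state(); zt=s["tool_pos"][2]-.0336+.042
for t in lid(c,40,90,80,.098)[3:]: print("green",t)
for t in lid(c,174,6,130,zt)[3:]: print("red held",t,tool(t[0]))
print(c["color"][185:225,280:360].mean(1).astype(int)[:,1:].tolist())
for r in (200,205,210): print(r,tool(ray(c,[320,r],zt)[0,:2]))
print(s["tool_pos"],turn(-4.2))
```

```text
green (array([0.58597809, 0.09703929]), [55.61067199707031, 83.6646728515625], np.float64(1.4951997029338528))
green (array([0.58615527, 0.09760535]), [53.39259338378906, 80.85506439208984], np.float64(1.4982398344762329))
red held (array([0.57661621, 0.02600388]), [55.271121978759766, 84.1120834350586], np.float64(1.5024510911079751)) [ 4.79787123e-03  5.02565471e-05 -5.50949791e-06]
red held (array([0.57675513, 0.02944831]), [53.16545867919922, 72.76582336425781], np.float64(1.5056070701577733)) [ 8.24341571e-03 -5.75284928e-05 -8.71889338e-06]
[[61, 192], [61, 191], [127, 200], [185, 217], [155, 213], [60, 190], [60, 194], [61, 200], [64, 219], [66, 232], [65, 230], [64, 224], [63, 221], [63, 221], [63, 221], [63, 222], [62, 221], [62, 221], [62, 221], [62, 222], [62, 222], [62, 222], [61, 222], [62, 223], [61, 222], [60, 222], [60, 223], [60, 223], [60, 223], [60, 223], [60, 223], [60, 223], [60, 223], [60, 223], [59, 223], [59, 223], [59, 223], [59, 223], [59, 223], [59, 223]]
200 [ 4.23015338e-02  1.09630665e-04 -4.68439466e-05]
205 [ 3.99863834e-02  1.13610692e-04 -4.43320211e-05]
210 [ 3.76441349e-02  1.17637303e-04 -4.17906944e-05]
[0.57622294 0.02122188 0.23814062] (np.float64(-4.101312974956421), np.float64(0.0986870250435743))
```

View pics/w5.png

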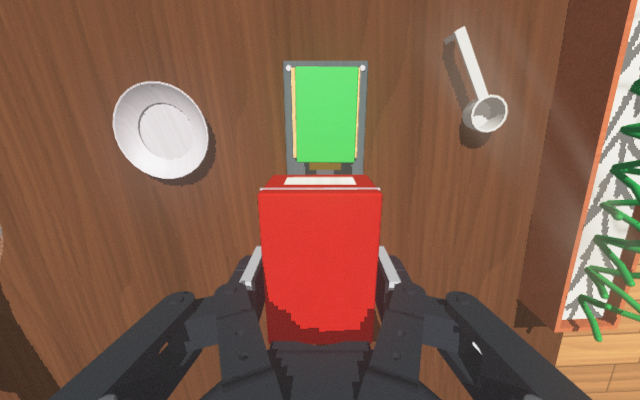

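The red tin is held straight with its lid edge at row 192, so its centre is +3.8 mm in tool x. The green lid centre is at about (327,114).

Run:
```python
from h import *
print(tool((.5858,.0937),.155))
c=read_camera("wrist")
```

```text
[0.07306835 0.00480059 0.08303693]
```

Request:
{"api": "jog_arm", "payload": {
  "deltas": [0.04, 0.003, 0.02, 0, 0, 0, -1, 0.073, 0.005, 0.04, 0, 0, 0, -1, 0.073, 0.005, 0.06, 0, 0, 0, -1, 0.073, 0.005, 0.075, 0, 0, 0, -1, 0.073, 0.005, 0.082, 0, 0, 0, -1, 0.073, 0.005, 0.082, 0, 0, 0, -1, 0.073, 0.005, 0.082, 0, 0, 0, -1]
}}

```text
time: 11.7
tool_pos: [0.5887, 0.093, 0.1598]
tcp_rot: [2.301, 2.138, 0.001]
wrist_force: [0.7, -0.3, -2.6]
width: 0.647
grip_force: 45.0
```

Run:
```python
from h import *
print(tool((.5858,.0937),.1325),turn(-4.2))
```

```text
[ 0.00048318 -0.00299326  0.02728513] (np.float64(-4.2241860370646105), np.float64(-0.024186037064609422))
```

Request:
{"api": "jog_arm", "payload": {
  "deltas": [0.0005, -0.003, 0.01, 0, 0, 0, -1, 0.0005, -0.003, 0.018, 0, 0, 0, -1, 0.0005, -0.003, 0.023, 0, 0, 0, -1, 0.0005, -0.003, 0.026, 0, 0, 0, -1, 0.0005, -0.003, 0.027, 0, 0, 0, -1, 0.0005, -0.003, 0.027, 0, 0, 0, -1]
}}

```text
time: 12.3
tool_pos: [0.5853, 0.0948, 0.1321]
tcp_rot: [2.3, 2.14, 0.0]
wrist_force: [0.2, 0.2, -2.4]
width: 0.639
grip_force: 45.1
```

Request:
{"api": "jog_arm", "payload": {
  "deltas": [-0.0005, 0.0005, 0.001, 0, 0, 0, -1, -0.0005, 0.0005, 0.002, 0, 0, 0, -1, -0.0005, 0.0005, 0.002, 0, 0, 0, -1]
}}

```text
time: 12.6
tool_pos: [0.5861, 0.0945, 0.1317]
tcp_rot: [2.3, 2.14, 0.001]
wrist_force: [-3.3, 1.0, 4.0]
width: 0.644
grip_force: 45.9
```

Request:
{"api": "jog_arm", "payload": {
  "deltas": [0, 0, 0, 0, 0, 0, 0.6, 0, 0, 0, 0, 0, 0, 0.6, 0, 0, 0, 0, 0, 0, 0.6, 0, 0, 0, 0, 0, 0, 0.6, 0, 0, -0.01, 0, 0, 0, 0.7, 0, 0, -0.05, 0, 0, 0, 0.7, -0.05, 0, -0.09, 0, 0, 0, 0.7, -0.09, 0, -0.1, 0, 0, 0, 0.7]
}}

```text
time: 13.4
tool_pos: [0.5814, 0.009, 0.233]
tcp_rot: [2.293, 2.141, 0.007]
wrist_force: [1.7, -0.3, 0.1]
width: 0.85
grip_force: 0.0
```

Request:
{"api": "jog_arm", "payload": {
  "deltas": [0, 0, 0, 0, 0, 0, 0.7, 0, 0, 0, 0, 0, 0, 0.7]
}}

```text
time: 13.6
tool_pos: [0.58, 0.0075, 0.23]
tcp_rot: [2.302, 2.136, 0.003]
wrist_force: [-1.3, -0.2, -0.1]
width: 0.849
grip_force: 0.0
```

Run:
```python
from h import *
c=read_camera("wrist"); cv2.imwrite("pics/w6.png",c["color"])
for A,ce,m in blobs(mask(c,174,6,130,60),100)[:2]: print(A,ce,rect(c,m,.140))
print(lid(c,174,6,130,.14)[4])
t=read_camera("top")
for A,ce,m in blobs(mask(t,174,6,130,60),10):
    if 150<ce[1]<250: print("top",A,ce,rect(t,m,.14))
print(tool((.576,-.046),.2),turn(86))
```

```text
9374 [318.9  91.5] (array([0.5863855 , 0.09719962]), [55.84147644042969, 83.36747741699219], np.float64(1.4964041175368412))
140 [349.2 261.1] (array([ 0.60268597, -0.03844383]), [9.842877388000488, 15.755946159362793], np.float64(-0.05256094622213059))
(array([0.58644153, 0.09736365]), [53.527381896972656, 80.8071517944336], np.float64(1.4996067019057158))
top 308 [289.3 195.4] (array([0.58251953, 0.07334265]), [37.956634521484375, 60.71808624267578], np.float64(-0.11615203988909784))
top 192 [267.5 194.6] (array([0.58580634, 0.13146591]), [23.38343048095703, 60.42684555053711], np.float64(-0.09038995108421588))
top 20 [352.8 190.6] (array([ 0.58951953, -0.09515293]), [10.256168365478516, 19.86636734008789], np.float64(-0.3124536438388379))
[-0.05508229  0.00096898  0.02806853] (np.float64(-4.14305288375726), np.float64(89.85694711624274))
```

View pics/w6.png

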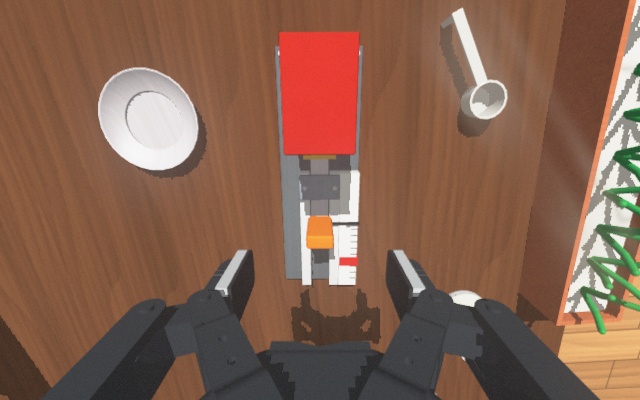

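The red tin is flush on the green one, within 1 mm. Next I'll turn 90° above the latch tab, which shows at (319,232). The pointer is at row 223 and the mark at (349,261).

Request:
{"api": "jog_arm", "payload": {
  "deltas": [-0.03, 0.001, 0, 0, 0, -8, 0.3, -0.055, 0.001, 0, 0, 0, -16, 0.3, -0.055, 0.001, 0, 0, 0, -24, 0.3, -0.055, 0.001, 0, 0, 0, -32, 0.3, -0.055, 0.001, 0, 0, 0, -40, 0.3, -0.055, 0.001, 0, 0, 0, -48, 0.3, -0.055, 0.001, 0, 0, 0, -56, 0.3, -0.055, 0.001, 0, 0, 0, -64, 0.3]
}}

```text
time: 14.5
tool_pos: [0.576, -0.0448, 0.2271]
tcp_rot: [-0.804, -3.034, -0.0]
wrist_force: [-0.0, 0.2, -0.2]
width: 0.648
grip_force: 0.0
```

Request:
{"api": "jog_arm", "payload": {
  "deltas": [0, 0, 0, 0, 0, -8, 0.3, 0, 0, 0, 0, 0, -16, 0.3, 0, 0, 0, 0, 0, -24, 0.3, 0, 0, 0, 0, 0, -26, 0.3, 0, 0, 0, 0, 0, -26, 0.3, 0, 0, 0, 0, 0, -26, 0.3]
}}

```text
time: 15.1
tool_pos: [0.5762, -0.0454, 0.2276]
tcp_rot: [-0.113, -3.138, -0.001]
wrist_force: [0.3, -0.3, 0.2]
width: 0.653
grip_force: 0.0
```

Run:
```python
from h import *
c=read_camera("wrist"); cv2.imwrite("pics/w7.png",c["color"])
for A,ce,m in blobs(mask(c,7,18,180,120),50)[:3]: print("orange",A,ce,rect(c,m,.086))
for A,ce,m in blobs(mask(c,174,6,130,60),60)[:3]: print("red",A,ce,ray(c,ce,.0265))
print(readout.read_state()["tool_pos"],tool((.576,-.046),.071),turn(86))
```

```text
orange 351 [320.3 194.9] (array([ 0.57509229, -0.04533498]), [13.214876174926758, 27.135107040405273], np.float64(-0.07192119524062512))
red 6973 [493.2 212.1] [[0.62957104 0.16769793 0.0265    ]]
red 894 [460.6 187.7] [[0.59488057 0.12440918 0.0265    ]]
red 371 [569.7 231.5] [[0.66324477 0.26852875 0.0265    ]]
[ 0.57628465 -0.04561418  0.22784811] [ 3.62166148e-05 -4.38017401e-04  1.56848227e-01] (np.float64(85.87952530706971), np.float64(-0.12047469293028712))
```

View pics/w7.png

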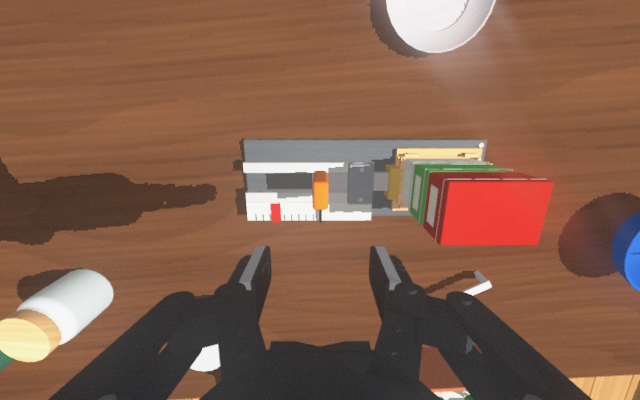

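The jaws straddle the tab at (320,190). The pointer is at (320,215) and the mark at (276,212). I'll measure the travel from these.

```bash
cat >> h.py <<'E'
dy=np.array([np.cos(np.radians(86)),np.sin(np.radians(86)),0])
def marks(c,xm):
    """pointer (dark columns) and mark (red columns) on the white ledge; xm=(c0,c1,r0,r1) window"""
    c0,c1,r0,r1=xm; I=c["color"][r0:r1,c0:c1].astype(int)
    red=(I[...,2]-I[...,1]>60); rr,cc=np.nonzero(red)
    dark=(I.max(2)<90); rd,cd=np.nonzero(dark)
    pm=ray(c,[cc.mean()+c0,rr.mean()+r0],.0265)[0]; pp=ray(c,[cd.mean()+c0,rd.mean()+r0],.028)[0]
    return pm,pp,(pp-pm)@dy,(cc.min()+c0,cc.max()+c0,rr.min()+r0,rr.max()+r0),(cd.min()+c0,cd.max()+c0,rd.min()+r0,rd.max()+r0)
E
python3 - <<'E'
from h import *
c=read_camera("wrist"); print(marks(c,(255,335,211,219)))
c6=c.copy()
E
```

```text
h.py:51: RuntimeWarning: Mean of empty slice.
  pm=ray(c,[cc.mean()+c0,rr.mean()+r0],.0265)[0]; pp=ray(c,[cd.mean()+c0,rd.mean()+r0],.028)[0]
  ret = ret.dtype.type(ret / rcount)
Traceback (most recent call last):
  File "h.py", line 52, in marks
    return pm,pp,(pp-pm)@dy,(cc.min()+c0,cc.max()+c0,rr.min()+r0,rr.max()+r0),(cd.min()+c0,cd.max()+c0,rd.min()+r0,rd.max()+r0)
                                                                               ~~~~~~^^
ValueError: zero-size array to reduction operation minimum which has no identity
```

Request:
{"api": "jog_arm", "payload": {
  "deltas": [0, 0, 0.04, 0, 0, 0, 0.3, 0, 0, 0.08, 0, 0, 0, 0.3, 0, 0, 0.115, 0, 0, 0, 0.3, 0, 0, 0.14, 0, 0, 0, 0.3, 0, 0, 0.155, 0, 0, 0, 0.3, 0, 0, 0.155, 0, 0, 0, 0.3]
}}

```text
time: 15.8
tool_pos: [0.5746, -0.0462, 0.0711]
tcp_rot: [-0.114, -3.135, -0.001]
wrist_force: [-0.5, 0.1, -0.4]
width: 0.656
grip_force: 0.0
```

Run:
```python
from h import *
c=read_camera("wrist"); cv2.imwrite("pics/w8.png",c["color"]); I=c["color"].astype(int)
p=np.array([.576,-.046,.028])-.040*np.array([-dy[1],dy[0],0]); print("expected ptr",p,proj(c,p))
for A,ce,m in blobs(mask(c,174,6,130,60),20):
    if ce[0]<400: print("red",A,ce,ray(c,ce,.0265))
u,v=proj(c,p)[0].astype(int)
for r in range(v-12,v+13,4): print(r,I[r,u-14:u+15].min(1).tolist())
w=cv2.imread("pics/w7.png").astype(int); print([w[r,312:328].min(1).tolist() for r in (213,215,217)])
```

```text
expected ptr [ 0.61590256 -0.04879026  0.028     ] [[321.43782225 291.08125999]]
279 [70, 72, 70, 68, 67, 66, 68, 66, 68, 70, 66, 66, 68, 66, 65, 70, 66, 63, 66, 63, 67, 69, 63, 65, 67, 66, 63, 68, 60]
283 [66, 70, 69, 63, 66, 69, 67, 64, 67, 66, 67, 65, 64, 68, 62, 67, 64, 66, 65, 69, 67, 64, 67, 65, 60, 64, 62, 67, 62]
287 [70, 66, 62, 69, 64, 70, 67, 68, 70, 68, 65, 64, 65, 65, 67, 63, 63, 64, 66, 64, 62, 66, 63, 61, 65, 63, 65, 62, 64]
291 [64, 68, 69, 65, 66, 65, 68, 66, 64, 65, 68, 67, 68, 66, 65, 63, 64, 62, 63, 64, 65, 65, 61, 62, 62, 62, 61, 64, 61]
295 [63, 65, 62, 66, 65, 63, 67, 66, 63, 66, 67, 65, 66, 65, 64, 64, 66, 63, 63, 61, 64, 62, 64, 64, 64, 62, 63, 61, 66]
299 [63, 64, 64, 66, 63, 66, 66, 61, 62, 68, 65, 64, 62, 61, 65, 63, 63, 60, 62, 61, 63, 62, 59, 66, 62, 64, 62, 60, 59]
303 [66, 67, 63, 61, 60, 65, 64, 62, 64, 64, 65, 62, 64, 63, 63, 63, 61, 66, 61, 62, 60, 58, 63, 59, 55, 61, 57, 64, 59]
[[242, 242, 244, 198, 160, 157, 159, 105, 79, 162, 242, 245, 245, 245, 245, 245], [233, 191, 241, 198, 160, 160, 158, 100, 81, 165, 242, 245, 245, 245, 245, 245], [233, 193, 242, 198, 155, 160, 158, 102, 79, 163, 242, 245, 245, 245, 245, 245]]
```

Request:
{"api": "jog_arm", "payload": {
  "deltas": [0, 0, 0, 0, 0, 0, -1, 0, 0, 0, 0, 0, 0, -1, 0, 0, 0, 0, 0, 0, -1, 0, 0, 0, 0, 0, 0, -1, 0, 0, 0, 0, 0, 0, -1, 0, 0, 0, 0, 0, 0, -1, 0, 0, 0, 0, 0, 0, -1],
  "squeeze": 60
}}

```text
time: 16.55
tool_pos: [0.5781, -0.0459, 0.0757]
tcp_rot: [0.113, 3.136, 0.001]
wrist_force: [0.0, 4.1, 6.7]
width: 0.18
grip_force: 58.9
```

Run:
```python
from h import *
c=read_camera("wrist"); s=readout.read_state()
M=R.from_rotvec(s["tcp_rot"]); C=R.from_rotvec(c["attitude"]); off=M.inv().apply(np.array(c["origin"])-s["tool_pos"]); rel=M.inv()*C
def cam(pos,ang): # tool down, y axis at ang deg
    y=np.array([np.cos(np.radians(ang)),np.sin(np.radians(ang)),0]); z=np.array([0,0,-1.]); T=R.from_matrix(np.c_[np.cross(y,z),y,z])
    return dict(c,origin=np.array(pos)+T.apply(off),attitude=(T*rel).as_rotvec())
for n,pos,ang,pt in (("w7",(.57628,-.04561,.22785),85.88,(320,215)),("w6",(.580,.0075,.2300),-4.14,(349,223)),):
    k=cam(pos,ang); k["color"]=cv2.imread(f"pics/{n}.png")
    I=k["color"].astype(int)
    for A,ce,m in blobs(mask(k,174,6,100,60),15):
        if abs(ce[0]-pt[0])<60 and abs(ce[1]-pt[1])<60 and A<300:
            print(n,A,ce)
            ref=ray(k,ce,.0265)[0]
            if n=="w6": print(I[215:232,346:354].mean((1,2)).astype(int).tolist())
            for d in (-2,0,2):
                q=ray(k,(pt[0],pt[1]+d) if n=="w6" else (pt[0]+d,pt[1]),.028)[0]; print(d,q,(q-ref)@dy)
```

```text
w7 180 [275.3 213.2]
-2 [ 0.61759047 -0.05161575  0.028     ] 0.05356147159443395
0 [ 0.61777046 -0.04911985  0.028     ] 0.05606384021737107
2 [ 0.61795044 -0.04662396  0.028     ] 0.05856620522390895
w6 164 [348.7 260.7]
[243, 243, 243, 243, 243, 243, 231, 115, 75, 90, 130, 187, 229, 238, 228, 243, 243]
-2 [ 0.61252356 -0.04551383  0.028     ] 0.05747221720924514
0 [ 0.61241402 -0.04823842  0.028     ] 0.05474662050853602
2 [ 0.61230397 -0.05097592  0.028     ] 0.05200811209110094
```

Request:
{"api": "jog_arm", "payload": {
  "deltas": [0, -0.008, 0, 0, 0, 0, -1, 0, -0.017, 0, 0, 0, 0, -1, 0, -0.026, 0, 0, 0, 0, -1, 0, -0.035, 0, 0, 0, 0, -1, 0, -0.043, 0, 0, 0, 0, -1, 0, -0.05, 0, 0, 0, 0, -1, 0, -0.055, 0, 0, 0, 0, -1, 0, -0.055, 0, 0, 0, 0, -1],
  "squeeze": 80
}}

```text
time: 17.4
tool_pos: [0.5743, -0.0998, 0.0757]
tcp_rot: [0.115, 3.136, 0.005]
wrist_force: [1.0, 10.0, 8.2]
width: 0.171
grip_force: 81.3
```

Run:
```python
from h import *
s=readout.read_state(); print((s["tool_pos"]-np.array([.5781,-.0459,.0757]))@dy, s["wrist_force"],s["grip_force"],s["width"])
c=read_camera("scene"); cv2.imwrite("pics/s9.png",c["color"]); cv2.imwrite("pics/s9c.png",cv2.resize(c["color"][150:270,260:400],None,fx=5,fy=5,interpolation=cv2.INTER_CUBIC))
```

```text
-0.054026375559284856 [ 0.96733559 10.02417736  8.19077406] 81.26131653785706 0.17079295922977852
```

View pics/s9c.png

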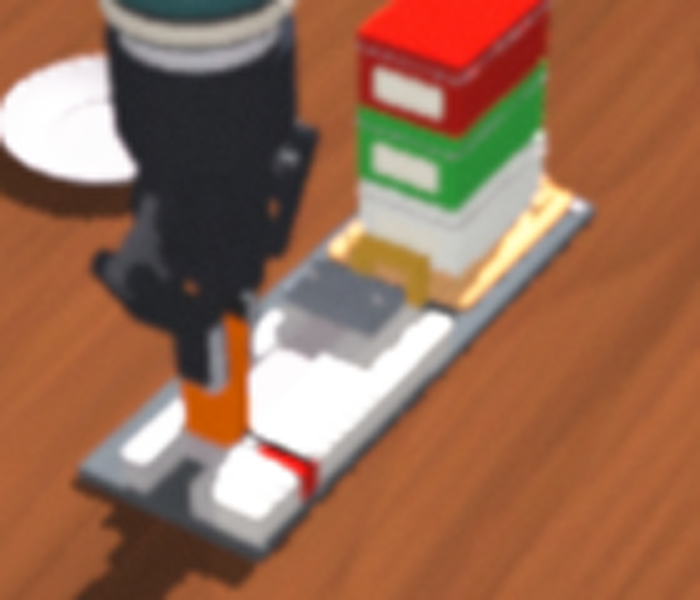

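The column stands square, and the pointer lies over the red mark towards its carrier side. I'll measure how far off the middle it is in the scene camera.

Run:
```python
from h import *
c=read_camera("scene"); o=cv2.imread("pics/scene0.png")
k=dict(c,color=o)
for A,ce,m in blobs(mask(k,172,8,100,60),5):
    if 300<ce[0]<335 and 230<ce[1]<255:
        ct=cv2.findContours(m,0,2)[0][0][:,0]; w=ray(k,ct,.0265); print("mark",A,ce,ray(k,ce,.0265),np.sort(w@dy)[[0,-1]]); M=ray(k,ce,.0265)[0]
for A,ce,m in blobs(mask(c,172,8,100,60),5):
    if 300<ce[0]<335 and 230<ce[1]<255: print("now red",A,ce,ray(c,ce,.0265)[0]@dy, M@dy)
# profile along dy through the ledge, before and after
ax=np.array([dy[1],-dy[0],0])
for off in (-.006,-.003,0,.003):
  for im in (o,c["color"]):
    pts=[M+off*ax+t*dy for t in np.arange(-.012,.0181,.002)]
    uv=proj(c,np.array(pts)).astype(np.float32)
    col=cv2.remap(im,uv[:,0].reshape(1,-1),uv[:,1].reshape(1,-1),cv2.INTER_LINEAR)[0].astype(int)
    print(off,[(int(a[2]),int(a[1])) for a in col])
```

```text
mark 55 [319.  243.1] [[ 0.61660941 -0.10632687  0.0265    ]] [-0.07734714 -0.05508754]
now red 51 [318.6 243.1] -0.0635251450533253 -0.06305537020484112
-0.006 [(255, 255), (255, 255), (255, 254), (254, 249), (250, 218), (250, 147), (253, 76), (254, 44), (254, 38), (255, 90), (255, 168), (255, 221), (255, 252), (255, 254), (255, 255), (255, 255)]
-0.006 [(255, 255), (255, 255), (255, 254), (254, 249), (250, 219), (249, 148), (249, 77), (233, 45), (198, 40), (172, 93), (187, 173), (228, 223), (253, 252), (254, 254), (255, 255), (255, 255)]
-0.003 [(254, 254), (255, 255), (255, 254), (252, 246), (248, 202), (248, 128), (252, 70), (254, 37), (254, 46), (255, 86), (255, 164), (255, 226), (254, 242), (254, 253), (255, 254), (255, 255)]
-0.003 [(254, 254), (255, 255), (255, 254), (252, 247), (248, 203), (247, 128), (246, 69), (236, 36), (196, 48), (152, 88), (186, 165), (231, 228), (244, 242), (254, 253), (255, 254), (255, 255)]
0 [(252, 252), (254, 254), (254, 254), (247, 233), (240, 183), (244, 106), (252, 46), (253, 35), (254, 40), (254, 88), (254, 146), (253, 198), (251, 234), (251, 244), (254, 253), (254, 253)]
0 [(252, 252), (254, 254), (254, 254), (248, 233), (240, 183), (242, 107), (247, 47), (222, 34), (180, 36), (156, 83), (161, 137), (209, 195), (238, 234), (246, 244), (254, 254), (254, 254)]
0.003 [(242, 241), (243, 241), (240, 234), (221, 186), (217, 118), (234, 63), (242, 33), (247, 26), (247, 43), (249, 78), (246, 136), (244, 189), (239, 215), (239, 234), (242, 239), (246, 244)]
0.003 [(244, 241), (244, 241), (241, 235), (221, 186), (216, 118), (229, 64), (224, 33), (198, 27), (164, 42), (162, 74), (187, 133), (210, 188), (226, 216), (238, 235), (243, 241), (247, 245)]
```

The red band's middle is at about +3 mm along the profile and the pointer at about +4.5 mm after allowing for its height. A 1.5 mm further pull centres it.

Request:
{"api": "jog_arm", "payload": {
  "deltas": [0, -0.0015, 0, 0, 0, 0, -1, 0, -0.0015, 0, 0, 0, 0, -1, 0, -0.0015, 0, 0, 0, 0, -1, 0, -0.0015, 0, 0, 0, 0, -1, 0, -0.0015, 0, 0, 0, 0, -1, 0, -0.0015, 0, 0, 0, 0, -1]
}}

```text
time: 18.1
tool_pos: [0.5743, -0.1007, 0.0758]
tcp_rot: [0.114, 3.136, 0.005]
wrist_force: [1.3, 10.7, 7.5]
width: 0.174
grip_force: 81.3
```

Run:
```python
from h import *
s=readout.read_state(); print((s["tool_pos"]-np.array([.5781,-.0459,.0757]))@dy, s["wrist_force"],s["grip_force"],abs(s["joint_vel"]).max())
print(finish_job())
```

```text
-0.05493659226952785 [ 1.30180256 10.70682217  7.49806587] 81.26790046691895 0.0026969302651171263
the job is handed in; nothing more can be done
None
```

I handed the job in at about 18 s: by my camera measurements the green and red tins sit flush on the white one, and the gripper is holding the latch with its pointer within about 1 mm of the red mark's middle; no verdict came back.

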